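# Ready the post desk

### The arm

A 7-joint arm with a two-finger parallel gripper is mounted at the origin on a cart in front of the work surface, level with it; the furniture and walls round the work are solid. World frame = base frame: x ahead of the robot, y to its left, z up, the work surface at z = 0. Lengths are in m, angles in rad, forces in N, time in s.
With the tool pointing down it reaches from about 0.4 to 0.875 m from the base axis. Payload 19.3 kg.
Tool frame: the origin (TCP) lies at the very end of the fingers, on their centre line; the grasp point (between the pads) lies 19 mm behind it; z points along the fingers, y is the line along which they close (so a half turn about z gives the same grasp; the last joint's range is limited). The gripper opens to 85 mm and grips with 20 to 120 N. Pads are 22 mm wide; open, the fingers measure 114 mm over their backs; the gripper's body (76 mm by 85 mm) begins 54 mm behind the grasp point. The pads swing forward as they close: fully open they stand 13 mm farther back than shut.
Start: joints at [-1.227, 0.521, -0.036, 1.599, 0.021, 1.021, -0.113], TCP at [0.251, 0.572, 0.205] pointing down, gripper open.
Joint ranges: [-2.91, 2.91], [-0.3, 2.13], [-1.5, 1.42], [0.17, 2.43], [-1.26, 4.41], [0.16, 1.93], [-2.52, 2.52]. Speed limits (rad/s): [1.89, 1.89, 2.39, 2.39, 3.01, 3.01, 3.01].

### API

Orientations are given as [roll, pitch, yaw] about the fixed x, y, z axes, in that order (R = Rz(yaw) Ry(pitch) Rx(roll)).
In Python, from workcell import bot gives the robot as it stands. The module is installed in compiled form; this text tells all that it offers.
- The arm moves only by the tool apply_moves, never from a script. Its arguments are lists of equal length, an entry for each row: "claw": the finger opening in m, from 0 to 0.0854; "xyz": the shift along the tool's x, y, z in m, a list of three; "twist": the turn, a rotation vector about the tool's x, y, z in rad, a list of three. A call has 1 to 20 rows; each row shifts and turns the commanded pose from where the row before left it, along the tool's axes as they then stand; what a row does not reach is not made up. A row lasts 1/10 s, in which the tool goes at most 50 mm and 8.59 degrees, less where a joint would pass 70% of its speed; a pose out of reach is approached as far as the arm can. A call with a gripper value outside its range is refused whole. The fingers move at their own pace and stop on an object; "force" is the grip in N (left out, the last holds). Time passes only in rows, so rows that do not move let the fingers close. It gives the time, the measured TCP pose, the force, the opening and the grip force at its end, in the units of the state.
- bot.observe(): the state, without advancing time (a new reading comes with each control period).
- bot.grab_frame(name): name is "side" or "top" or "wrist"; returns a dict with "img" (480x640x3 uint8, red, green, blue), "vfov" (degrees; the focal length in pixels is half the picture's height over the tangent of half this angle, whatever the lens; pixels are square), "cx", "cy" (the principal point, pixels), "distortion" ([k1, k2, p1, p2, k3] as OpenCV has them; the pictures are not rectified), "view" (4x4, takes a point from world to camera coordinates). Camera axes: x right, y up, looking along -z (the intrinsics and any distortion apply to the point x, -y, -z); pixel columns grow to the right and rows downward; lengths in m; the calibration is good to about 2 mm. A picture is of the moment at which its call begins. There is no depth.
- bot.job_done(): hands the job in; it is judged then, once.
Trained networks look in the newest picture that a camera, given by its name, has taken for a name from the list of things; names that differ only in an ending like _2 or _b are one class to them, and where a whole thing is asked for, a point or a joint stands for the part that bears it (a point fixed in the world has none). Each returns a list of dicts, best first, with "score" (0 to 1); they miss things now and then, are a little off and sometimes report something else, mostly with a low value. They report only what shows in the picture. A call takes as long as a camera call.
- bot.find_in(camera, query): "position" ([x, y, z] in m, in world coordinates, good to about 4 mm: the middle of the surface that is visible of it).
The state is a dict: "clock": time; "qpos": joint angles; "qd": joint speeds; "joint_efforts": joint torques, N m; "position": TCP position; "tool_rot": TCP orientation; "force": force on the tool from outside, world axes, zero at the start; "moment": the same for the moment, N m; "grip_width": finger opening in m; "finger_force": force on a finger pad.
Only numpy, scipy, OpenCV 4.12 (cv2) and the standard library are available. Lean on these libraries where they do the work, as an engineer would, in place of code of your own. Each camera call takes 0.05 s, during which the arm holds its last target. There are 200 camera calls.

### The job

Get the post desk ready for the next mailing: turn the reset knob of the letter scale back to its zero stop, then set the small cardboard carton flat on the scale's round pan, centred so that no edge overhangs. Also hang up every rubber stamp that is on the desk, each in a clip of its own on the stamp rack: hold it by its knob, push its neck home between the sprung rollers, and let go only when they have closed behind the neck, so that it hangs upright with its foot clear of the rack's base. Check at the end that everything is still in place, and leave the other things on the desk where they are.

Things in the scene. Friction and masses are not known exactly. Their poses are not given: they have to be found in the camera images.
- stamp_1: rubber stamp, wooden handle (up to four alike; may be absent), 60 g. Origin at the centre of its underside, z up. Foot 28 (x) x 52 (y) mm, 24 high. Round neck tapering from 18 mm diameter at z 24 to a waist of 15 mm at z 44. Round knob from there to z 74, widest (26 mm) at z 63. Stands on the desk at the start, at any yaw
- stamp_2: rubber stamp, wooden handle (up to four alike; may be absent), 60 g. Origin at the centre of its underside, z up. Foot 28 (x) x 52 (y) mm, 24 high. Round neck tapering from 18 mm diameter at z 24 to a waist of 15 mm at z 44. Round knob from there to z 74, widest (26 mm) at z 63. Stands on the desk at the start, at any yaw
- stamp_3: rubber stamp, wooden handle (up to four alike; may be absent), 60 g. Origin at the centre of its underside, z up. Foot 28 (x) x 52 (y) mm, 24 high. Round neck tapering from 18 mm diameter at z 24 to a waist of 15 mm at z 44. Round knob from there to z 74, widest (26 mm) at z 63. Stands on the desk at the start, at any yaw
- stamp_4: rubber stamp, wooden handle (up to four alike; may be absent), 60 g. Origin at the centre of its underside, z up. Foot 28 (x) x 52 (y) mm, 24 high. Round neck tapering from 18 mm diameter at z 24 to a waist of 15 mm at z 44. Round knob from there to z 74, widest (26 mm) at z 63. Stands on the desk at the start, at any yaw
- stamp_rack: metal rack fixed on the desk; four clips in a row along its y, 75 mm apart, mouths to its -x (the robot's side): push necks in along +x. Origin on the desk under the middle of the row of seats. Base plate 6 mm thick, y +-145, x -30 to 86 mm. All parts over it lie 56 to 68 mm above the desk, nothing higher; posts only 58 to 70 mm beyond the seats, so a foot hangs free beneath either way round
- seat_1 (a point): first (leftmost, +y) clip: the axis of a held neck, 62 mm above the desk; axes as the rack's. Two sprung rollers, 12 mm wide, 9 tall, at this height; axes 7 mm before and 11 mm beside the seat when empty. They yield sideways (4 to 6 N each, 3 mm) to a neck pushed in (about 8 N), then close behind it
- seat_2 (a point): second clip from the left, same as seat_1. A fixed rubber stop 8 mm beyond the seat's centre ends the push. Best level: the point 39 mm up the stamp at the rollers' mid-height; a released stamp may settle a few mm until its knob rests on the rollers
- seat_3 (a point): third clip, same as seat_1 and seat_2
- seat_4 (a point): fourth (rightmost, -y) clip, same as seat_1 and seat_2
- scale: letter scale fixed on the desk: grey body 120 mm wide, 34 high, x from -195 to 70 mm; origin on the desk under the pan's centre; the console with the reset knob is towards -x, the knob 135 mm before the pan's centre
- pan_top (a point): centre of the top of the scale's round steel pan, 130 mm in diameter, 6 thick, 56 mm above the desk; sinks up to 5 mm under load (about 1 mm per N); axes as the scale's
- reset_knob (a joint): angle of the scale's reset knob about the vertical, rad: 0 at the zero stop, grows clockwise seen from above (starts at 1.6 to 2.8): turn it counter-clockwise to zero. Friction 0.03 N m; stays where left. Turn at most about 1.5 rad a grasp
- reset_knob_grip (a point): on the knob's axis, 71 mm above the desk, at the height to grip. Upright bar grip 42 mm long, 14 thick, from 48 to 78 mm above the desk, on a disc 44 mm wide. The point turns with the knob: the bar lies along its x, which is the scale's x at zero; the white mark at its -x end then points away from the pan
- carton: closed brown cardboard mailing carton with a pale tape band and a white label on top, 58 (x) x 90 (y) x 38 (z) mm, 0.2 kg, origin at the centre of its underside; grip across x. Stands on the desk at the start, right of the rack, long side roughly away from the robot
- marker: orange felt marker lying near the front edge of the desk, 121 mm long; a bystander
- clips: small open clear box of paper clips, 38 x 56 x 16 mm, between scale and rack; a bystander

How it is judged:
By the outcome, as a careful person would: the job done as asked, in the order asked, and still so for the second after the job is handed in, with the robot touching nothing.
Of stamp_1, stamp_2, stamp_3, stamp_4 only 3 to 4 are there at a start; the rules pass over those that are not, and their reading is None.
At some moment in a run one of carton may be knocked a few centimetres aside while the robot is not near it.
It also fails if it takes over 210 s, if anything falls off the work surface, if the arm or the gripper's body presses on something with over 40 N, if the wrist force passes 120 N, or if a joint passes its speed limit or range.

## Working session

There is one attempt and no reset: what is moved stays moved. The work goes in short steps, Python scripts to look and compute and a tool call to move; the robot and the scene stay as the last step left them, time stands still between calls to the robot, and variables do not carry over. Pictures are saved under pics/ and viewed, at most 14 in all, crops included, and the job is handed in when it is done.

Besides the shell and the picture viewer there is one more tool, called in YAML: its name, and indented under it one key for each argument. apply_moves: Moves the arm, as the interface text tells. Its arguments: {"type":"object","properties":{"claw":{"type":"array"},"xyz":{"type":"array"},"twist":{"type":"array"},"force":{"type":"number"}},"required":["claw","xyz","twist"]}

```bash
mkdir -p pics; cat > h.py <<'E'
import numpy as np, cv2
from workcell import bot
def save(cam,name):
    f=bot.grab_frame(cam); cv2.imwrite(f'pics/{name}.png',f['img'][:,:,::-1]); return f
def K(f):
    F=240/np.tan(np.radians(f['vfov'])/2); return np.array([[F,0,f['cx']],[0,F,f['cy']],[0,0,1]])
def px2w(f,uv,z):
    p=cv2.undistortPoints(np.array([[uv]],float),K(f),np.array(f['distortion'],float))[0,0]
    V=np.array(f['view']);d=V[:3,:3].T@np.array([p[0],-p[1],-1]);c=-V[:3,:3].T@V[:3,3]
    return c+d*(z-c[2])/d[2]
def w2px(f,P):
    V=np.array(f['view']);P=np.atleast_2d(P);c=P@V[:3,:3].T+V[:3,3];c=c*[1,-1,-1]
    return cv2.projectPoints(c,np.zeros(3),np.zeros(3),K(f),np.array(f['distortion'],float))[0][:,0]
E
python3 - <<'E'
from h import *
o=bot.observe();print(o['position'],o['tool_rot'],o['clock'])
for c in('top','side'):
    f=save(c,c+'0');print(c,-np.array(f['view'])[:3,:3].T@np.array(f['view'])[:3,3])
    for q in('stamp_1','stamp_rack','scale','pan_top','reset_knob','carton','clips','marker'):
        print(q,[(np.round(d['position'],3).tolist(),round(d['score'],2)) for d in bot.find_in(c,q)])
E
```

```text
[0.25120035 0.57190023 0.2046143 ] [-3.14046198e+00  9.78779154e-05  2.72781757e+00] 0.0
top [ 0.28308174 -0.01905773  1.18016041]
stamp_1 [([0.424, 0.098, 0.026], 0.61), ([0.442, -0.099, 0.029], 0.6)]
stamp_rack [([0.615, -0.072, 0.007], 0.63)]
scale [([0.517, 0.266, 0.044], 0.78)]
pan_top [([0.578, 0.266, 0.057], 0.71), ([0.612, -0.072, 0.005], 0.56), ([0.43, 0.1, 0.024], 0.34)]
reset_knob [([0.442, 0.271, 0.05], 0.72)]
carton [([0.501, -0.37, 0.041], 0.94)]
clips [([0.519, 0.136, 0.003], 0.86)]
marker [([0.374, 0.027, 0.013], 0.95)]
side [ 0.46734822 -0.71713994  1.3577537 ]
stamp_1 [([0.432, 0.091, 0.023], 0.88), ([0.446, -0.104, 0.025], 0.81), ([0.52, 0.135, 0.01], 0.72), ([0.473, -0.002, 0.025], 0.6)]
stamp_rack [([0.614, -0.097, 0.003], 0.65)]
scale [([0.519, 0.247, 0.037], 0.56), ([0.452, 0.267, 0.058], 0.37)]
pan_top [([0.62, -0.096, 0.004], 0.72), ([0.576, 0.258, 0.054], 0.58)]
reset_knob [([0.452, 0.27, 0.063], 0.59)]
carton [([0.505, -0.381, 0.035], 0.89)]
clips [([0.522, 0.136, 0.007], 0.74)]
marker [([0.374, 0.023, 0.018], 0.7), ([0.504, -0.382, 0.037], 0.19)]
```

View pics/top0.png

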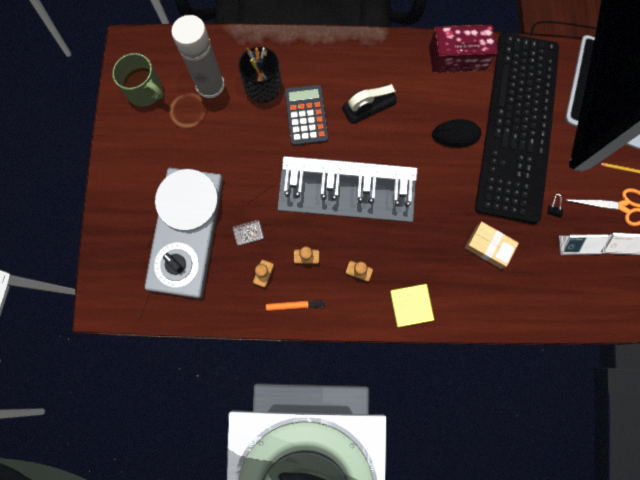

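View pics/side0.png

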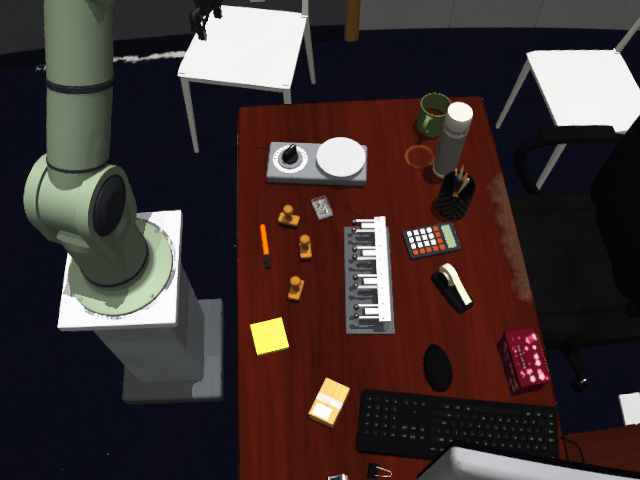

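```bash
python3 - <<'E'
import cv2
a=cv2.imread('pics/top0.png')[150:310,140:430]
cv2.imwrite('pics/crop0.png',cv2.resize(a,None,fx=2.75,fy=2.75,interpolation=cv2.INTER_CUBIC))
E
```

```text
(no output)
```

View pics/crop0.png

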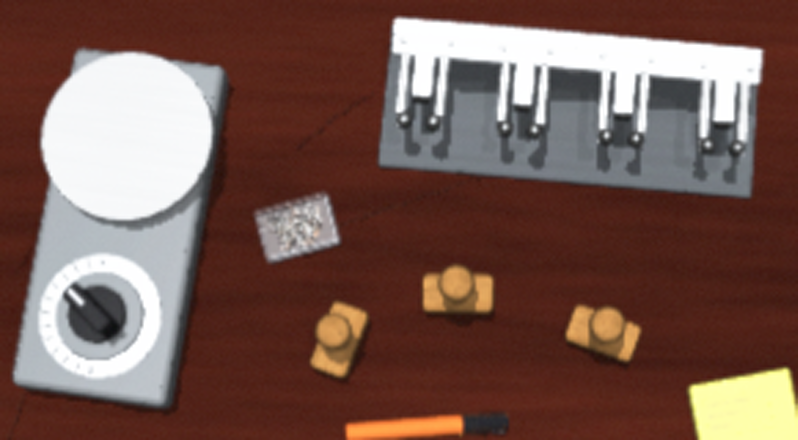

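```bash
python3 - <<'E'
from h import *
f=bot.grab_frame('top')
def W(x,y,z): return px2w(f,(140+x/2.75,150+y/2.75),z)[:2]
def p(n,v): print(n,np.round(v,4).tolist())
a,b=W(380,166,.006),W(750,196,.006);p('rackfront',[a,b]);d=a-b
yr=np.arctan2(-d[0],d[1]);p('rack yaw, len',[yr,np.hypot(*d)])
ex=np.array([np.cos(yr),np.sin(yr)])
R=[[W(*q,.066) for q in r] for r in [((404,119),(433,122)),((504,128),(535,130)),((606,136),(636,139)),((707,146),(737,149))]]
for i,r in enumerate(R): p('seat%d'%(i+1),(r[0]+r[1])/2+.007*ex)
d=(R[0][0]+R[0][1]-R[3][0]-R[3][1]);p('yaw rollers',[np.arctan2(-d[0],d[1]),np.hypot(*d)/2])
p('rack origin from base',(a+b)/2+.03*ex)
p('pan',W(127,136,.056));p('knob c',W(97,312,.05))
p('mark',W(68,290,.078));p('other',W(121,330,.078))
c=[W(15,383,.034),W(168,405,.034),W(225,68,.034),W(78,50,.034)]
l=(c[3]+c[2]-c[0]-c[1])/2;p('scale yaw',[np.arctan2(l[1],l[0]),np.hypot(*l)])
for n,k,q in (('A',(334,333),((336,303),(369,313),(347,377),(313,366))),('B',(457,282),((424,268),(493,272),(493,315),(424,312))),('C',(607,325),((579,306),(640,326),(627,361),(567,341)))):
    c=np.array([W(*s,.024) for s in q])
    e=[c[(i+1)%4]-c[i] for i in range(4)]
    L=max(e[:2],key=np.linalg.norm)
    p(n,[*W(*k,.074),*c.mean(0),np.arctan2(-L[0],L[1])])
c=np.array([px2w(f,q,.038)[:2] for q in((480,222),(518,240),(503,268),(466,250))]);p('carton',c);p('ctr',c.mean(0))
E
```

```text
rackfront [[0.5707, 0.0723], [0.5543, -0.2139]]
rack yaw, len [-0.0573, 0.2867]
seat1 [0.5982, 0.0402]
seat2 [0.5936, -0.0343]
seat3 [0.5891, -0.1092]
seat4 [0.5835, -0.1839]
yaw rollers [-0.0654, 0.2246]
rack origin from base [0.5924, -0.0725]
pan [0.5772, 0.2592]
knob c [0.4447, 0.2737]
mark [0.4561, 0.2889]
other [0.4282, 0.248]
scale yaw [-0.1068, 0.2607]
A [0.4308, 0.0952, 0.4326, 0.0947, 1.2793]
B [0.4699, 0.0085, 0.471, 0.0084, 3.1079]
C [0.4415, -0.0994, 0.4422, -0.1003, 2.8449]
carton [[0.5492, -0.3505], [0.513, -0.4309], [0.4534, -0.3964], [0.4892, -0.3191]]
ctr [0.5012, -0.3742]
```

```bash
cat >> h.py <<'E'
from scipy.spatial.transform import Rotation as Ro
def plan(x,y,z,psi):
    o=bot.observe();R=Ro.from_euler('xyz',o['tool_rot']);T=Ro.from_euler('xyz',[np.pi,0,psi])
    d=np.array([x,y,z])-o['position'];w=(R.inv()*T).as_rotvec()
    print('t',round(o['clock'],1),'pos',np.round(o['position'],4),'rot',np.round(o['tool_rot'],4),'w',round(o['grip_width'],4),'F',np.round(o['force'],1))
    print('shift before turn',np.round(R.inv().apply(d),4),'turn',np.round(w,4),'shift after turn',np.round(T.inv().apply(d),4))
E
python3 -c "
from h import *
plan(.444,.271,.2,.97)"
```

```text
t 0.9 pos [0.2513 0.5723 0.2052] rot [ 3.1416 -0.      2.7277] w 0.0856 F [ 0.1  0.  -1.1]
shift before turn [-0.2976 -0.1983  0.0052] turn [-0.     -0.      1.7577] shift after turn [-0.1396  0.3292  0.0052]
```

apply_moves:
  claw: [0.06,0.06,0.06,0.06,0.06,0.06,0.06,0.06,0.06,0.06,0.06,0.06,0.06,0.06,0.06,0.06,0.06,0.06,0.06,0.06]
  xyz:
    - [-0.0372,-0.0248,0]
    - [-0.0372,-0.0248,0]
    - [-0.0372,-0.0248,0]
    - [-0.0372,-0.0248,0]
    - [-0.0372,-0.0248,0]
    - [-0.0372,-0.0248,0]
    - [-0.0372,-0.0248,0]
    - [-0.0372,-0.0248,0]
    - [0,0,0]
    - [0,0,0]
    - [0,0,0]
    - [0,0,0]
    - [0,0,0]
    - [0,0,0]
    - [0,0,0]
    - [0,0,0]
    - [0,0,0]
    - [0,0,0]
    - [0,0,0]
    - [0,0,0]
  twist:
    - [0,0,0]
    - [0,0,0]
    - [0,0,0]
    - [0,0,0]
    - [0,0,0]
    - [0,0,0]
    - [0,0,0]
    - [0,0,0]
    - [0,0,0.146]
    - [0,0,0.146]
    - [0,0,0.146]
    - [0,0,0.146]
    - [0,0,0.146]
    - [0,0,0.146]
    - [0,0,0.146]
    - [0,0,0.146]
    - [0,0,0.146]
    - [0,0,0.146]
    - [0,0,0.146]
    - [0,0,0.146]

```text
clock: 2.95
position: [0.444, 0.271, 0.2053]
tool_rot: [-3.142, -0.0, 0.97]
force: [0.4, 0.3, 0.2]
grip_width: 0.0598
finger_force: 0.0
```

```bash
python3 - <<'E'
from h import *
f=save('wrist','w1')
for q in('reset_knob','pan_top'): print(q,[(np.round(d['position'],3).tolist(),round(d['score'],2)) for d in bot.find_in('wrist',q)])
plan(.444,.271,.2,.97)
print(w2px(f,[[.444,.271,.078],[.577,.259,.056]]))
E
```

```text
reset_knob [([0.443, 0.28, 0.047], 0.8), ([0.617, 0.022, 0.01], 0.54)]
pan_top [([0.37, 0.062, 0.012], 0.7), ([0.577, 0.263, 0.055], 0.6)]
t 3.1 pos [0.4439 0.2711 0.2052] rot [3.1414e+00 1.0000e-04 9.7920e-01] w 0.0599 F [ 0.2 -0.1 -0.6]
shift before turn [-0.      0.0002  0.0052] turn [0.0002 0.0001 0.0092] shift after turn [-0.      0.0002  0.0052]
[[324.77015621 228.41724274]
 [452.11615565 153.4741232 ]]
```

View pics/w1.png

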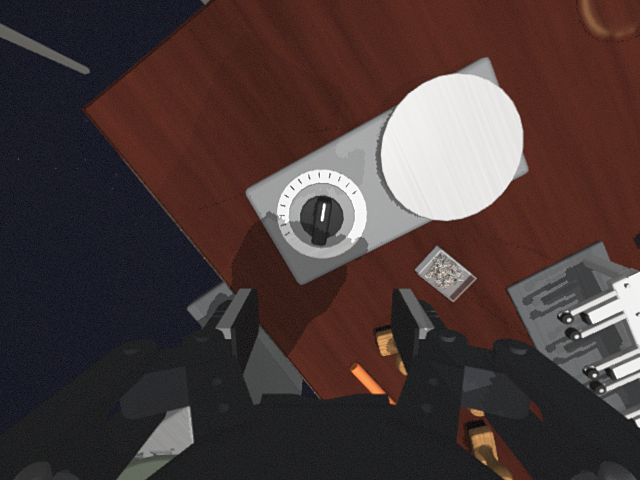

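```bash
python3 - <<'E'
from h import *
f=bot.grab_frame('wrist')
print('ring',px2w(f,(322,214),.036)[:2],'pan',px2w(f,(452,147),.056)[:2])
a=px2w(f,(325,199),.078)[:2];b=px2w(f,(319,243),.078)[:2];d=a-b
print('bar',(a+b)/2,np.hypot(*d),np.arctan2(d[1],d[0]))
c=[px2w(f,q,.034)[:2] for q in((247,191),(488,57))];d=c[1]-c[0];print('scale yaw',np.arctan2(d[1],d[0]))
E
```

```text
ring [0.44463138 0.27726291] pan [0.57953585 0.26543619]
bar [0.44539183 0.27789556] 0.0407677893438298 0.8447724649289784
scale yaw -0.1022180734839604
```

apply_moves:
  claw: [0.05,0.05,0.05,0.05,0.05,0.05,0.05,0.0,0.0,0.0,0.0,0.0,0.0]
  xyz:
    - [0,0,0]
    - [0.0045,-0.0025,0.0]
    - [0,0,0.04]
    - [0,0,0.04]
    - [0,0,0.04]
    - [0,0,0.03]
    - [0,0,0]
    - [0,0,0]
    - [0,0,0]
    - [0,0,0]
    - [0,0,0]
    - [0,0,0]
    - [0,0,0]
  twist:
    - [0,0,0.11]
    - [0,0,0]
    - [0,0,0]
    - [0,0,0]
    - [0,0,0]
    - [0,0,0]
    - [0,0,0]
    - [0,0,0]
    - [0,0,0]
    - [0,0,0]
    - [0,0,0]
    - [0,0,0]
    - [0,0,0]
  force: 40

```text
clock: 4.45
position: [0.4451, 0.2761, 0.0555]
tool_rot: [3.142, -0.0, 0.866]
force: [0.4, 0.1, 0.2]
grip_width: -0.0001
finger_force: 0.0
```

```bash
python3 - <<'E'
from h import *
f=bot.grab_frame('wrist');g=bot.grab_frame('side')
a=cv2.resize(g['img'][110:210,240:390],None,fx=2.6,fy=2.6,interpolation=cv2.INTER_CUBIC)
b=cv2.resize(f['img'],(400,300))
o=np.zeros((300,800,3),np.uint8);o[:260,:390]=a;o[:,400:]=b
cv2.imwrite('pics/m2.png',o[:,:,::-1]);plan(0,0,0,0)
E
```

```text
t 4.5 pos [0.4451 0.276  0.0553] rot [ 3.1416e+00 -1.0000e-04  8.6590e-01] w 0.0002 F [ 0.8 -0.4 -0.4]
shift before turn [-0.4986 -0.1602  0.0552] turn [ 0.000e+00 -1.000e-04  8.659e-01] shift after turn [-0.4451  0.276   0.0553]
```

View pics/m2.png

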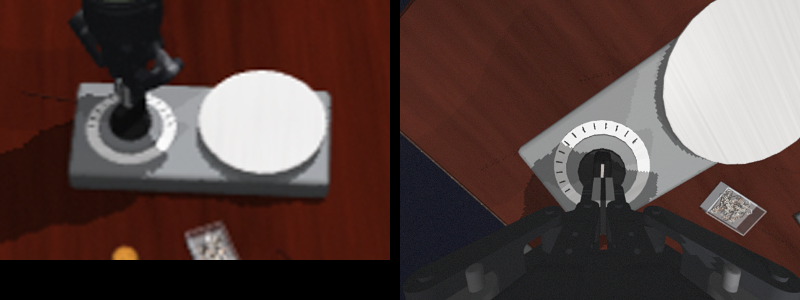

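```bash
python3 - <<'E'
from h import *
f=bot.grab_frame('wrist')
P=[[.4451,.276,.0553],[.4451,.276,.0743],[.445,.2775,.036],[.445,.2775,.078],[.459,.293,.078]]
uv=w2px(f,P);print(uv.round());im=f['img'].copy()
im=cv2.resize(im[150:480,200:440],None,fx=1.8,fy=1.8,interpolation=cv2.INTER_CUBIC)
for i,(u,v) in enumerate(uv): cv2.circle(im,(int((u-200)*1.8),int((v-150)*1.8)),3,[(255,0,0),(0,255,0),(0,255,255),(255,255,0),(255,0,255)][i],-1)
cv2.imwrite('pics/m3.png',im[:590,:,::-1])
for q in('reset_knob',): print(q,[(np.round(d['position'],3).tolist(),round(d['score'],2)) for d in bot.find_in('side',q)])
E
```

```text
[[325. 281.]
 [325. 295.]
 [323. 267.]
 [323. 297.]
 [324. 254.]]
reset_knob [([0.449, 0.264, 0.056], 0.66), ([0.619, -0.099, 0.004], 0.36)]
```

View pics/m3.png

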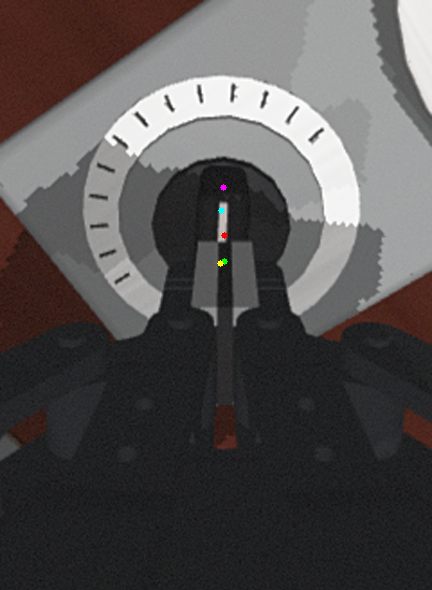

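```bash
python3 - <<'E'
from h import *
f=bot.grab_frame('wrist');o=bot.observe();R=Ro.from_euler('xyz',o['tool_rot'])
for z in (0,-.01,-.019,-.03,-.04):
    for x in (0,.011):
        print(z,x,w2px(f,o['position']+R.apply([[x,-.03,z],[x,.03,z],[x,-.03+.03,z]])).round(0).tolist())
V=np.array(f['view']);c=-V[:3,:3].T@V[:3,3];print('cam in tool',R.inv().apply(c-o['position']),'fwd',R.inv().apply(-V[2,:3]))
g=bot.grab_frame('side');print(w2px(g,[[.4451,.276,.0553],[.4451,.276,.0743]]))
im=cv2.resize(g['img'][125:175,260:330],None,fx=8,fy=8,interpolation=cv2.INTER_CUBIC);cv2.imwrite('pics/s4.png',im[:,:,::-1])
E
```

```text
0 0 [[269.0, 281.0], [380.0, 281.0], [325.0, 281.0]]
0 0.011 [[268.0, 261.0], [381.0, 262.0], [325.0, 261.0]]
-0.01 0 [[266.0, 288.0], [384.0, 288.0], [325.0, 288.0]]
-0.01 0.011 [[265.0, 268.0], [385.0, 268.0], [325.0, 268.0]]
-0.019 0 [[263.0, 295.0], [387.0, 296.0], [325.0, 295.0]]
-0.019 0.011 [[262.0, 274.0], [388.0, 274.0], [325.0, 274.0]]
-0.03 0 [[259.0, 306.0], [391.0, 306.0], [325.0, 306.0]]
-0.03 0.011 [[257.0, 283.0], [392.0, 283.0], [325.0, 283.0]]
-0.04 0 [[254.0, 316.0], [396.0, 316.0], [325.0, 316.0]]
-0.04 0.011 [[253.0, 292.0], [397.0, 292.0], [325.0, 292.0]]
cam in tool [ 6.74359187e-02 -9.45418086e-05 -1.68495638e-01] fwd [-2.68142786e-01 -2.50454526e-04  9.63379148e-01]
[[290.44136985 153.41632305]
 [290.10848088 149.0127043 ]]
```

View pics/s4.png

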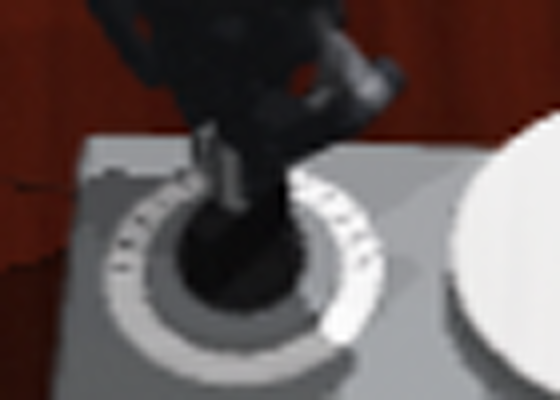

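apply_moves:
  claw: [0.03,0.03,0.03,0.03,0.03,0.03]
  xyz:
    - [0,0,0]
    - [0,0,0]
    - [0,0,0]
    - [0,0,0.003]
    - [0,0,0.003]
    - [0,0,0]
  twist:
    - [0,0,0]
    - [0,0,0]
    - [0,0,0]
    - [0,0,0]
    - [0,0,0]
    - [0,0,0]

```text
clock: 5.35
position: [0.4448, 0.2758, 0.0487]
tool_rot: [-3.141, 0.001, 0.866]
force: [0.2, -0.2, -0.3]
grip_width: 0.0297
finger_force: 0.0
```

apply_moves:
  claw: [0.03,0.03,0.03,0.03]
  xyz:
    - [0,0,0.002]
    - [0,0,0.002]
    - [0,0,0.002]
    - [0,0,0]
  twist:
    - [0,0,0]
    - [0,0,0]
    - [0,0,0]
    - [0,0,0]

```text
clock: 5.75
position: [0.4449, 0.2759, 0.0429]
tool_rot: [-3.142, 0.0, 0.866]
force: [0.1, 0.4, 0.2]
grip_width: 0.0299
finger_force: 0.0
```

apply_moves:
  claw: [0.0,0.0,0.0,0.0,0.0]
  xyz:
    - [0,0,0]
    - [0,0,0]
    - [0,0,0]
    - [0,0,0]
    - [0,0,0]
  twist:
    - [0,0,0]
    - [0,0,0]
    - [0,0,0]
    - [0,0,0]
    - [0,0,0]

```text
clock: 6.25
position: [0.4442, 0.2764, 0.0434]
tool_rot: [-3.14, 0.001, 0.866]
force: [-6.3, 2.8, 8.8]
grip_width: 0.0124
finger_force: 40.9
```

apply_moves:
  claw: [0.03,0.03,0.03,0.03,0.03,0.03,0.03,0.03,0.03]
  xyz:
    - [0,0,0]
    - [0,0,0]
    - [0,0,0.004]
    - [0,0,0.003]
    - [0,0,0.003]
    - [0,0,0.002]
    - [0,0,0.002]
    - [0,0,0]
    - [0,0,0]
  twist:
    - [0,0,0]
    - [0,0,0]
    - [0,0,0]
    - [0,0,0]
    - [0,0,0]
    - [0,0,0]
    - [0,0,0]
    - [0,0,0]
    - [0,0,0]

```text
clock: 7.15
position: [0.445, 0.2759, 0.0292]
tool_rot: [-3.142, 0.0, 0.866]
force: [-0.4, 1.2, 0.1]
grip_width: 0.0297
finger_force: 0.0
```

apply_moves:
  claw: [0.03,0.03,0.03]
  xyz:
    - [0,0,0.002]
    - [0,0,0.002]
    - [0,0,0]
  twist:
    - [0,0,0]
    - [0,0,0]
    - [0,0,0]

```text
clock: 7.45
position: [0.4449, 0.2759, 0.025]
tool_rot: [-3.142, 0.0, 0.866]
force: [0.2, 0.4, 0.4]
grip_width: 0.0299
finger_force: 0.0
```

apply_moves:
  claw: [0.03,0.03,0.03]
  xyz:
    - [0,0,0.002]
    - [0,0,0.002]
    - [0,0,0]
  twist:
    - [0,0,0]
    - [0,0,0]
    - [0,0,0]

```text
clock: 7.75
position: [0.4451, 0.276, 0.0215]
tool_rot: [-3.141, -0.0, 0.866]
force: [-2.3, -0.5, 8.5]
grip_width: 0.0297
finger_force: 4.1
```

apply_moves:
  claw: [0.03,0.03,0.03,0.0,0.0,0.0,0.0]
  xyz:
    - [0,0,-0.004]
    - [0,0,-0.004]
    - [0,0,0]
    - [0,0,0]
    - [0,0,0]
    - [0,0,0]
    - [0,0,0]
  twist:
    - [0,0,0]
    - [0,0,0]
    - [0,0,0]
    - [0,0,0]
    - [0,0,0]
    - [0,0,0]
    - [0,0,0]
  force: 30

```text
clock: 8.45
position: [0.4443, 0.2767, 0.0294]
tool_rot: [-3.14, 0.0, 0.866]
force: [-7.5, 3.4, 11.8]
grip_width: 0.0132
finger_force: 31.1
```

apply_moves:
  claw: [0.0,0.0,0.0,0.0,0.0,0.0,0.0,0.0,0.0,0.0]
  xyz:
    - [0,-0.001,0]
    - [0,0,0]
    - [0,0,0]
    - [0,0,0]
    - [0,0,0]
    - [0,0,0]
    - [0,0,0]
    - [0,0,0]
    - [0,0,0]
    - [0,0,0]
  twist:
    - [0,0,0]
    - [0,0,-0.12]
    - [0,0,-0.14]
    - [0,0,-0.14]
    - [0,0,-0.14]
    - [0,0,-0.14]
    - [0,0,-0.14]
    - [0,0,-0.14]
    - [0,0,-0.14]
    - [0,0,0]

```text
clock: 9.45
position: [0.4442, 0.2769, 0.0294]
tool_rot: [3.142, -0.001, 1.971]
force: [-3.3, 1.6, 9.2]
grip_width: 0.0136
finger_force: 30.7
```

apply_moves:
  claw: [0.03,0.03,0.03,0.0,0.0,0.0,0.0,0.0,0.0,0.0,0.0,0.0,0.0,0.0]
  xyz:
    - [0,0,0]
    - [0,0,-0.001]
    - [0,0,0]
    - [0,0,0]
    - [0,0,0]
    - [0,0,0]
    - [0,0,0]
    - [0,0,0]
    - [0,0,0]
    - [0,0,0]
    - [0,0,0]
    - [0,0,0]
    - [0,0,0]
    - [0,0,0]
  twist:
    - [0,0,0]
    - [0,0,0]
    - [0,0,0]
    - [0,0,0]
    - [0,0,0]
    - [0,0,0]
    - [0,0,-0.13]
    - [0,0,-0.14]
    - [0,0,-0.14]
    - [0,0,-0.14]
    - [0,0,-0.14]
    - [0,0,-0.14]
    - [0,0,-0.14]
    - [0,0,0]

```text
clock: 10.85
position: [0.4442, 0.2766, 0.0302]
tool_rot: [3.141, -0.0, 2.938]
force: [-2.1, 1.0, 4.0]
grip_width: 0.0132
finger_force: 32.4
```

```bash
python3 -c "
from h import *
o=bot.observe();print(o['moment'],o['force'],o['tool_rot'],o['qpos'])"
```

```text
[0.21136801 0.53441518 0.0541555 ] [-2.0518397   1.00677152  3.96919972] [ 3.14123348e+00 -3.38328372e-04  2.93823016e+00] [-0.49544825  0.63299297 -0.23610671  1.98495082  0.26574214  0.55278096
  0.45276434]
```

apply_moves:
  claw: [0.0,0.0,0.0]
  xyz:
    - [0,0,0]
    - [0,0,0]
    - [0,0,0]
  twist:
    - [0,0,-0.04]
    - [0,0,-0.03]
    - [0,0,0]

```text
clock: 11.15
position: [0.4442, 0.2767, 0.0302]
tool_rot: [3.142, 0.0, 3.006]
force: [-2.5, 0.5, 5.0]
grip_width: 0.0133
finger_force: 32.4
```

```bash
python3 -c "
from h import *
o=bot.observe();print(o['moment'],o['force'],o['tool_rot'])"
```

```text
[0.13368889 0.46100462 0.03411755] [-2.46365872  0.48742231  5.03751124] [3.14157232e+00 5.48071622e-05 3.00583240e+00]
```

apply_moves:
  claw: [0.0,0.0,0.0]
  xyz:
    - [0,0,0]
    - [0,0,0]
    - [0,0,0]
  twist:
    - [0,0,-0.04]
    - [0,0,-0.03]
    - [0,0,0]

```text
clock: 11.45
position: [0.4446, 0.2766, 0.0303]
tool_rot: [3.141, 0.0, 3.077]
force: [-0.3, 0.6, 4.8]
grip_width: 0.0135
finger_force: 46.4
```

```bash
python3 -c "
from h import *
o=bot.observe();print(o['moment'],o['force'],o['tool_rot'])"
```

```text
[ 0.07034656 -0.08466002 -0.71386899] [-0.27135791  0.57392359  4.80726592] [3.14123732e+00 3.77110445e-04 3.07658632e+00]
```

apply_moves:
  claw: [0.04,0.04,0.04,0.04,0.04,0.08,0.08,0.08,0.08,0.08,0.08,0.08,0.08,0.08,0.08,0.08,0.08,0.08]
  xyz:
    - [0,0,0]
    - [0,0,0]
    - [0,0,-0.02]
    - [0,0,-0.05]
    - [0,0,-0.05]
    - [0,0,-0.05]
    - [0,0,-0.05]
    - [-0.007,-0.046,0]
    - [-0.007,-0.046,0]
    - [-0.007,-0.046,0]
    - [-0.007,-0.046,0]
    - [-0.007,-0.046,0]
    - [-0.007,-0.046,0]
    - [-0.007,-0.046,0]
    - [-0.007,-0.046,0]
    - [-0.007,-0.046,0]
    - [-0.007,-0.046,0]
    - [-0.007,-0.046,0]
  twist:
    - [0,0,0]
    - [0,0,0]
    - [0,0,0]
    - [0,0,0]
    - [0,0,0]
    - [0,0,0]
    - [0,0,0]
    - [0,0,0]
    - [0,0,0]
    - [0,0,0]
    - [0,0,0]
    - [0,0,0]
    - [0,0,0]
    - [0,0,0]
    - [0,0,0]
    - [0,0,0]
    - [0,0,0]
    - [0,0,0]

```text
clock: 13.25
position: [0.4875, -0.2353, 0.2502]
tool_rot: [-3.141, -0.0, 3.076]
force: [1.5, 0.1, -0.3]
grip_width: 0.0802
finger_force: 0.0
```

apply_moves:
  claw: [0.08,0.08,0.08,0.08,0.08,0.08,0.08,0.08,0.08,0.08,0.08,0.08,0.08,0.08,0.08,0.08,0.08]
  xyz:
    - [-0.007,-0.046,0]
    - [-0.007,-0.046,0]
    - [-0.007,-0.046,0]
    - [0,0,0]
    - [0,0,0]
    - [0,0,0]
    - [0,0,0]
    - [0,0,0]
    - [0,0,0]
    - [0,0,0]
    - [0,0,0]
    - [0,0,0]
    - [0,0,0]
    - [0,0,0]
    - [0,0,0]
    - [0,0,0]
    - [0,0,0]
  twist:
    - [0,0,0]
    - [0,0,0]
    - [0,0,0]
    - [0,0,0.148]
    - [0,0,0.148]
    - [0,0,0.148]
    - [0,0,0.148]
    - [0,0,0.148]
    - [0,0,0.148]
    - [0,0,0.148]
    - [0,0,0.148]
    - [0,0,0.148]
    - [0,0,0.148]
    - [0,0,0.148]
    - [0,0,0.148]
    - [0,0,0.148]
    - [0,0,0]

```text
clock: 14.95
position: [0.4997, -0.3722, 0.2499]
tool_rot: [-3.141, 0.0, 1.149]
force: [0.8, 0.1, -0.1]
grip_width: 0.08
finger_force: 0.0
```

```bash
python3 - <<'E'
from h import *
f=bot.grab_frame('wrist');t=bot.grab_frame('top')
a=cv2.resize(t['img'][160:310,140:290],(400,400),interpolation=cv2.INTER_CUBIC)
o=np.zeros((600,800,3),np.uint8)
o[:480,:640]=f['img'];o=cv2.copyMakeBorder(o[:480,:640],0,0,0,0,0)
p=np.zeros((480,800,3),np.uint8);p[:,:480]=f['img'][:,80:560];p[:320,480:]=cv2.resize(a,(320,320))
cv2.imwrite('pics/w5.png',p[:,:,::-1])
for c in('wrist','top'): print(c,[(np.round(d['position'],3).tolist(),round(d['score'],2)) for d in bot.find_in(c,'carton')])
plan(.5,-.374,.25,1.15)
E
```

```text
wrist [([0.506, -0.375, 0.038], 0.71)]
top [([0.504, -0.369, 0.038], 0.65)]
t 15.2 pos [ 0.4997 -0.3724  0.2502] rot [-3.1415  0.      1.1555] w 0.08 F [ 0.4 -0.1  0.9]
shift before turn [-0.0013  0.0009  0.0002] turn [-0.0001  0.      0.0055] shift after turn [-0.0013  0.001   0.0002]
```

View pics/w5.png

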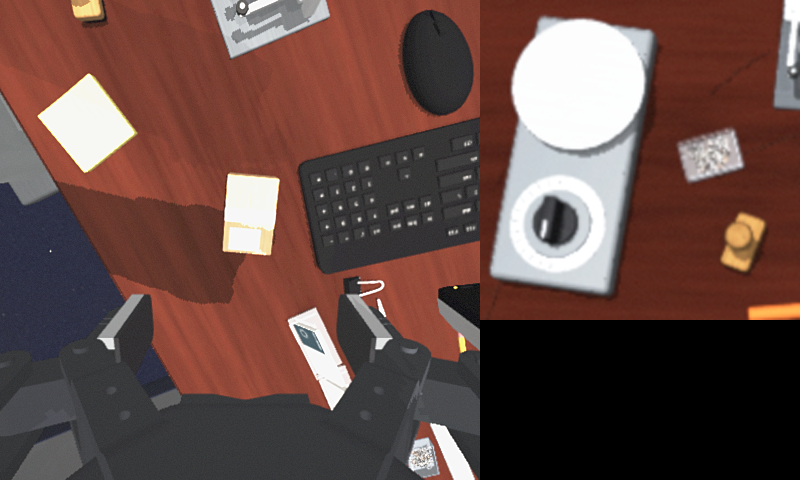

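```bash
python3 - <<'E'
from h import *
f=bot.grab_frame('wrist')
c=np.array([px2w(f,(u+80,v),.038)[:2] for u,v in((228,174),(279,177),(271,255),(223,253))])
print(c.round(4),c.mean(0));e=c-np.roll(c,-1,0);print(np.hypot(*e.T),[np.arctan2(*v[::-1]) for v in e])
print('kbd',[px2w(f,(u+80,v),.02)[:2].round(3) for u,v in((300,165),(318,268))])
x,y=c.mean(0);L=c[0]-c[3]+c[1]-c[2];a=np.arctan2(L[1],L[0]);print(a);plan(x,y,.05,a)
E
```

```text
[[ 0.4997 -0.3255]
 [ 0.5505 -0.3515]
 [ 0.5073 -0.4324]
 [ 0.4559 -0.407 ]] [ 0.50335172 -0.37909253]
[0.05713679 0.09171767 0.05729824 0.09254568] [np.float64(2.66938283888588), np.float64(1.0799666617539072), np.float64(-0.45780836624105226), np.float64(-2.0631400334112464)]
kbd [array([ 0.579, -0.351]), array([ 0.554, -0.478])]
1.0792062392094608
t 15.2 pos [ 0.4996 -0.3725  0.2502] rot [-3.1416e+00 -1.0000e-04  1.1546e+00] w 0.0798 F [ 0.9 -0.   0.7]
shift before turn [-0.0046  0.0061  0.2002] turn [-0.     -0.0001  0.0754] shift after turn [-0.0041  0.0064  0.2002]
```

apply_moves:
  claw: [0.073,0.073,0.073,0.073,0.073,0.073,0.073,0.073,0.073,0.073]
  xyz:
    - [0,0,0]
    - [-0.003,0.005,0]
    - [0,0,0.05]
    - [0,0,0.05]
    - [0,0,0.05]
    - [0,0,0.05]
    - [0,0,0.03]
    - [0,0,0.02]
    - [0,0,0.012]
    - [0,0,0]
  twist:
    - [0,0,0.055]
    - [0,0,0]
    - [0,0,0]
    - [0,0,0]
    - [0,0,0]
    - [0,0,0]
    - [0,0,0]
    - [0,0,0]
    - [0,0,0]
    - [0,0,0]

```text
clock: 16.2
position: [0.5022, -0.3773, -0.013]
tool_rot: [-3.14, -0.0, 1.098]
force: [-0.6, -0.0, 0.1]
grip_width: 0.073
finger_force: 0.0
```

apply_moves:
  claw: [0.04,0.04,0.04,0.04,0.04,0.04,0.04]
  xyz:
    - [0,0,0]
    - [0,0,0]
    - [0,0,0]
    - [0,0,0]
    - [0,0,0]
    - [0,0,0]
    - [0,0,0]
  twist:
    - [0,0,0]
    - [0,0,0]
    - [0,0,0]
    - [0,0,0]
    - [0,0,0]
    - [0,0,0]
    - [0,0,0]
  force: 30

```text
clock: 16.9
position: [0.5035, -0.3779, -0.0105]
tool_rot: [3.14, 0.0, 1.097]
force: [-1.4, 0.1, 7.9]
grip_width: 0.0575
finger_force: 33.1
```

apply_moves:
  claw: [0.04,0.04,0.04,0.04,0.04,0.04,0.04,0.04,0.04,0.04,0.04,0.04,0.04,0.04,0.04,0.04,0.04,0.04,0.04,0.04]
  xyz:
    - [0,0,-0.02]
    - [0,0,-0.05]
    - [0,0,-0.05]
    - [0,0,-0.05]
    - [0.02,-0.0075,0]
    - [0.04,-0.015,0]
    - [0.04,-0.015,0]
    - [0.04,-0.015,0]
    - [0.04,-0.015,0]
    - [0.04,-0.015,0]
    - [0.04,-0.015,0]
    - [0.04,-0.015,0]
    - [0.04,-0.015,0]
    - [0.04,-0.015,0]
    - [0.04,-0.015,0]
    - [0.04,-0.015,0]
    - [0.04,-0.015,0]
    - [0.04,-0.015,0]
    - [0.04,-0.015,0]
    - [0.02,-0.0075,0]
  twist:
    - [0,0,0]
    - [0,0,0]
    - [0,0,0]
    - [0,0,0]
    - [0,0,0]
    - [0,0,0]
    - [0,0,0]
    - [0,0,0]
    - [0,0,0]
    - [0,0,0]
    - [0,0,0]
    - [0,0,0]
    - [0,0,0]
    - [0,0,0]
    - [0,0,0]
    - [0,0,0]
    - [0,0,0]
    - [0,0,0]
    - [0,0,0]
    - [0,0,0]

```text
clock: 18.9
position: [0.5758, 0.2637, 0.1584]
tool_rot: [-3.141, -0.001, 1.101]
force: [-0.5, 0.2, -1.5]
grip_width: 0.0575
finger_force: 33.4
```

```bash
python3 -c "
from h import *
plan(.579,.264,.055,1.097)"
```

```text
t 18.9 pos [0.5758 0.2637 0.1584] rot [-3.1409e+00 -1.5000e-03  1.1008e+00] w 0.0575 F [-0.5  0.2 -1.5]
shift before turn [0.0015 0.0028 0.1034] turn [-0.0007 -0.0015  0.0038] shift after turn [0.0017 0.0027 0.1034]
```

apply_moves:
  claw: [0.04,0.04,0.04,0.04,0.04,0.04,0.04,0.04,0.04]
  xyz:
    - [0.0015,0.003,0]
    - [0,0,0.04]
    - [0,0,0.04]
    - [0,0,0.02]
    - [0,0,0.01]
    - [0,0,0.003]
    - [0,0,0.002]
    - [0,0,0.001]
    - [0,0,0]
  twist:
    - [0,0,0]
    - [0,0,0]
    - [0,0,0]
    - [0,0,0]
    - [0,0,0]
    - [0,0,0]
    - [0,0,0]
    - [0,0,0]
    - [0,0,0]

```text
clock: 19.8
position: [0.5804, 0.2592, 0.0432]
tool_rot: [3.141, -0.001, 1.097]
force: [-0.2, -0.0, -0.0]
grip_width: 0.0575
finger_force: 33.6
```

apply_moves:
  claw: [0.04,0.04,0.04,0.04,0.04]
  xyz:
    - [0,0,-0.004]
    - [0.003,-0.003,0]
    - [0,0,0.003]
    - [0,0,0.003]
    - [0,0,0]
  twist:
    - [0,0,0]
    - [0,0,0]
    - [0,0,0]
    - [0,0,0]
    - [0,0,0]

```text
clock: 20.3
position: [0.5785, 0.2639, 0.0404]
tool_rot: [-3.141, -0.001, 1.097]
force: [-2.4, 3.2, 7.8]
grip_width: 0.0577
finger_force: 34.1
```

```bash
python3 -c "
from h import *
plan(.579,.264,.042,1.097)"
```

```text
t 20.3 pos [0.5785 0.2639 0.0404] rot [-3.1413e+00 -9.0000e-04  1.0973e+00] w 0.0577 F [-2.4  3.2  7.8]
shift before turn [ 0.0003  0.0004 -0.0016] turn [-0.0003 -0.0009  0.0003] shift after turn [ 0.0003  0.0004 -0.0016]
```

Raise 2 mm to relieve the press, release, retreat and look.

apply_moves:
  claw: [0.04,0.04,0.073,0.073,0.073,0.073,0.073,0.073,0.073,0.073,0.05]
  xyz:
    - [0,0,-0.003]
    - [0,0,0]
    - [0,0,0]
    - [0,0,0]
    - [0,0,0]
    - [0,0,-0.02]
    - [0,0,-0.03]
    - [0,0,-0.05]
    - [0,0,-0.05]
    - [0,0,-0.05]
    - [0,0,0]
  twist:
    - [0,0,0]
    - [0,0,0]
    - [0,0,0]
    - [0,0,0]
    - [0,0,0]
    - [0,0,0]
    - [0,0,0]
    - [0,0,0]
    - [0,0,0]
    - [0,0,0]
    - [0,0,0]

```text
clock: 21.4
position: [0.5811, 0.2637, 0.2499]
tool_rot: [3.136, -0.008, 1.096]
force: [0.8, -0.8, -0.8]
grip_width: 0.0602
finger_force: 0.0
```

```bash
python3 - <<'E'
from h import *
f=save('wrist','w6')
print([(np.round(d['position'],3).tolist(),round(d['score'],2)) for d in bot.find_in('wrist','carton')])
plan(.43,.095,.2,1.28)
E
```

```text
[([0.581, 0.265, 0.093], 0.62)]
t 21.5 pos [0.5788 0.2633 0.2442] rot [ 3.1408e+00 -1.7000e-03  1.0968e+00] w 0.05 F [ 0.7 -0.  -0.6]
shift before turn [-0.2177 -0.0556  0.0438] turn [ 0.001  -0.0016 -0.1832] shift after turn [-0.2039 -0.0943  0.0442]
```

View pics/w6.png

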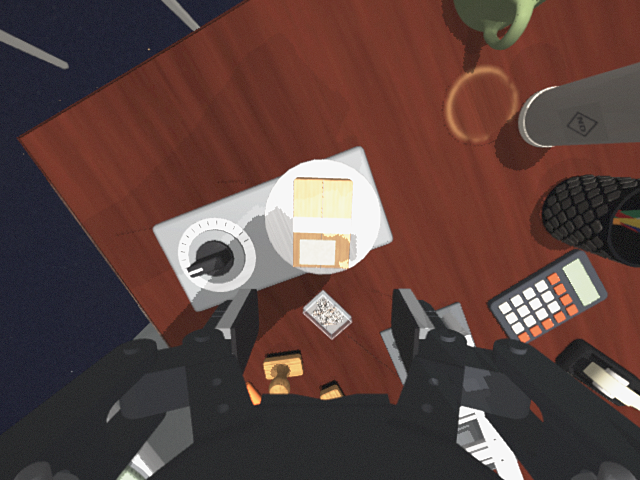

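```bash
python3 - <<'E'
from h import *
f=bot.grab_frame('wrist')
c=np.array([px2w(f,q,.092)[:2] for q in((294,178),(353,180),(350,270),(293,268))]);print(c.mean(0),'pan',px2w(f,(323,217),.054)[:2])
a=px2w(f,(188,271),.078);b=px2w(f,(231,256),.078);print('bar',(a+b)/2,np.arctan2((a-b)[1],(a-b)[0]))
c=[px2w(f,q,.034)[:2] for q in((155,228),(360,148),(196,310),(391,240))];
for d in(c[1]-c[0],c[3]-c[2]):print(np.arctan2(d[1],d[0]))
for q in('stamp_1','clips'):print([(np.round(d['position'],3).tolist(),round(d['score'],2)) for d in bot.find_in('wrist',q)])
E
```

```text
[0.57562401 0.26195804] pan [0.57655468 0.26303284]
bar [0.44929868 0.27732201 0.078     ] 3.010775051340487
-0.11002158877573244
-0.1115779497702575
[([0.439, 0.103, 0.023], 0.59), ([0.47, 0.036, 0.019], 0.57), ([0.495, 0.281, 0.035], 0.51), ([0.634, -0.049, 0.038], 0.45)]
[([0.522, 0.135, 0.004], 0.8), ([0.63, -0.047, 0.042], 0.3)]
```

apply_moves:
  claw: [0.06,0.06,0.06,0.06,0.06,0.06,0.06,0.06]
  xyz:
    - [-0.0435,-0.011,0]
    - [-0.0435,-0.011,0]
    - [-0.0435,-0.011,0]
    - [-0.0435,-0.011,0.02]
    - [-0.0435,-0.011,0.024]
    - [0,0,0]
    - [0,0,0]
    - [0,0,0]
  twist:
    - [0,0,0]
    - [0,0,0]
    - [0,0,0]
    - [0,0,0]
    - [0,0,0]
    - [0,0,-0.1]
    - [0,0,-0.083]
    - [0,0,0]

```text
clock: 22.45
position: [0.4304, 0.095, 0.199]
tool_rot: [-3.141, 0.001, 1.281]
force: [0.2, 0.3, -0.4]
grip_width: 0.0599
finger_force: 0.0
```

```bash
python3 - <<'E'
from h import *
f=save('wrist','w7');plan(.43,.095,.2,1.28)
print(w2px(f,[[.4308,.0952,.074],[.4699,.0085,.074],[.5982,.0402,.062],[.5936,-.0343,.062],[.5891,-.1092,.062]]).round())
E
```

```text
t 22.5 pos [0.4305 0.0951 0.1991] rot [-3.1407e+00  8.0000e-04  1.2777e+00] w 0.06 F [-0.1 -0.1 -0.2]
shift before turn [-0.0002 -0.0005 -0.0009] turn [-0.0009  0.0008 -0.0023] shift after turn [-0.0002 -0.0005 -0.0009]
[[326. 229.]
 [390. 302.]
 [514. 231.]
 [520. 302.]
 [526. 367.]]
```

View pics/w7.png

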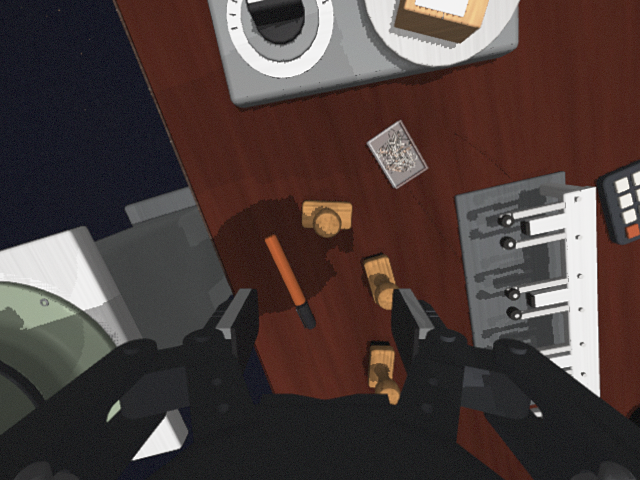

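```bash
python3 - <<'E'
from h import *
f=bot.grab_frame('wrist')
print('A',px2w(f,(327,221),.070)[:2],'B',px2w(f,(386,296),.070)[:2])
ex=np.array([np.cos(.063),-np.sin(.063)])
r1=px2w(f,(507.5,231),.066)[:2];r2=px2w(f,(514,304),.066)[:2]
print('seat1',r1+.007*ex,'seat2',r2+.007*ex)
e=[px2w(f,q,.006)[:2] for q in((457,196),(472,350))];d=e[0]-e[1];print('rack yaw',np.arctan2(-d[0],d[1]))
a=px2w(f,(303,203),.024)-px2w(f,(351,204),.024);print('A long',np.arctan2(a[1],a[0]))
plan(*px2w(f,(327,221),.070)[:2],.2,1.28)
E
```

```text
A [0.43408152 0.10079529] B [0.46751578 0.01373148]
seat1 [0.59749066 0.04258444] seat2 [ 0.59258344 -0.03265454]
rack yaw -0.09278142750193372
A long 2.8286665326699834
t 22.6 pos [0.4307 0.0952 0.1992] rot [-3.1409e+00  7.0000e-04  1.2770e+00] w 0.0599 F [ 0.5  0.  -0.4]
shift before turn [ 0.0064  0.0017 -0.0008] turn [-0.0007  0.0007 -0.003 ] shift after turn [ 0.0064  0.0017 -0.0008]
```

apply_moves:
  claw: [0.045,0.045,0.045,0.045,0.045,0.045,0.045,0.0,0.0,0.0,0.0,0.0]
  xyz:
    - [0.0036,0.0015,0]
    - [0,0,0.05]
    - [0,0,0.05]
    - [0,0,0.04]
    - [0,0,0.02]
    - [0,0,0.014]
    - [0,0,0]
    - [0,0,0]
    - [0,0,0]
    - [0,0,0]
    - [0,0,0]
    - [0,0,0]
  twist:
    - [0,0,0]
    - [0,0,0]
    - [0,0,0]
    - [0,0,0]
    - [0,0,0]
    - [0,0,0]
    - [0,0,0]
    - [0,0,0]
    - [0,0,0]
    - [0,0,0]
    - [0,0,0]
    - [0,0,0]
  force: 60

```text
clock: 23.75
position: [0.4338, 0.0986, 0.0263]
tool_rot: [3.141, -0.001, 1.28]
force: [-1.6, -0.7, 9.5]
grip_width: 0.0218
finger_force: 59.7
```

apply_moves:
  claw: [0.0,0.0,0.0,0.0,0.0]
  xyz:
    - [0,0,-0.01]
    - [0,0,-0.03]
    - [0,0,-0.03]
    - [0,0,-0.03]
    - [0,0,0]
  twist:
    - [0,0,0]
    - [0,0,0]
    - [0,0,0]
    - [0,0,0]
    - [0,0,0]

```text
clock: 24.25
position: [0.4349, 0.0989, 0.1293]
tool_rot: [3.138, -0.004, 1.279]
force: [0.1, 1.0, -1.9]
grip_width: 0.0215
finger_force: 59.1
```

```bash
python3 - <<'E'
from h import *
f=bot.grab_frame('wrist');g=bot.grab_frame('side');o=bot.observe();print(o['position'],o['grip_width'])
uv=w2px(g,[o['position']])[0];print(uv)
u,v=uv.astype(int)
p=np.zeros((480,800,3),np.uint8);p[:,:400]=f['img'][:,120:520];p[:400,400:]=cv2.resize(g['img'][v-40:v+40,u-40:u+40],(400,400),interpolation=cv2.INTER_CUBIC)
cv2.imwrite('pics/w8.png',p[:,:,::-1])
E
```

```text
[0.43355712 0.0987519  0.12651481] 0.02119949352362014
[287.07875208 194.71866553]
```

View pics/w8.png

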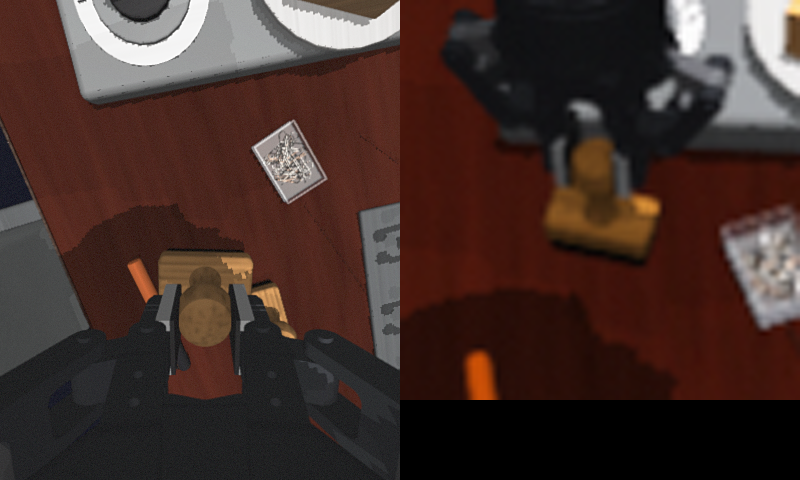

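apply_moves:
  claw: [0.0,0.0,0.0,0.0]
  xyz:
    - [0,0,0]
    - [0,0,0]
    - [0,0,0]
    - [0,0,0]
  twist:
    - [0,0,0]
    - [0,0,0]
    - [0,0,0]
    - [0,0,0]

```text
clock: 24.75
position: [0.4331, 0.0982, 0.1252]
tool_rot: [-3.141, 0.001, 1.28]
force: [0.1, 0.8, -0.5]
grip_width: 0.0216
finger_force: 59.1
```

apply_moves:
  claw: [0.0,0.0,0.0,0.0,0.0,0.0,0.0,0.0,0.0,0.0]
  xyz:
    - [-0.005,0.03,0]
    - [-0.005,0.03,0]
    - [-0.005,0.03,0]
    - [-0.005,0.03,0]
    - [0,0,0]
    - [0,0,0]
    - [0,0,0.03]
    - [0,0,0.03]
    - [0,0,0.016]
    - [0,0,0]
  twist:
    - [0,0,0]
    - [0,0,0]
    - [0,0,0]
    - [0,0,0]
    - [0,0,-0.113]
    - [0,0,-0.113]
    - [0,0,0]
    - [0,0,0]
    - [0,0,0]
    - [0,0,0]

```text
clock: 25.75
position: [0.541, 0.0444, 0.0475]
tool_rot: [-3.138, 0.001, 1.506]
force: [-0.4, 0.9, 0.4]
grip_width: 0.0211
finger_force: 59.1
```

```bash
python3 - <<'E'
from h import *
f=bot.grab_frame('wrist')
im=f['img'][100:480,150:560]
cv2.imwrite('pics/w9.png',cv2.resize(im,None,fx=1.55,fy=1.55,interpolation=cv2.INTER_CUBIC)[:,:,::-1])
plan(.543,.045,.049,1.506)
o=bot.observe();R=Ro.from_euler('xyz',o['tool_rot'])
for n,q in(('rollerL',[.5978-.007+.0007,.0423+.011,.066]),('rollerR',[.5978-.007-.0007,.0423-.011,.066])): print(n,((w2px(f,[q])[0]-[150,100])*1.55).round())
E
```

```text
t 25.8 pos [0.5419 0.0445 0.0489] rot [-3.1396e+00  7.0000e-04  1.5055e+00] w 0.0215 F [-0.1  0.5  1. ]
shift before turn [ 0.0006  0.0011 -0.0001] turn [-0.002   0.0007 -0.0005] shift after turn [ 0.0006  0.0011 -0.0001]
rollerL [434. 267.]
rollerR [428. 332.]
```

View pics/w9.png

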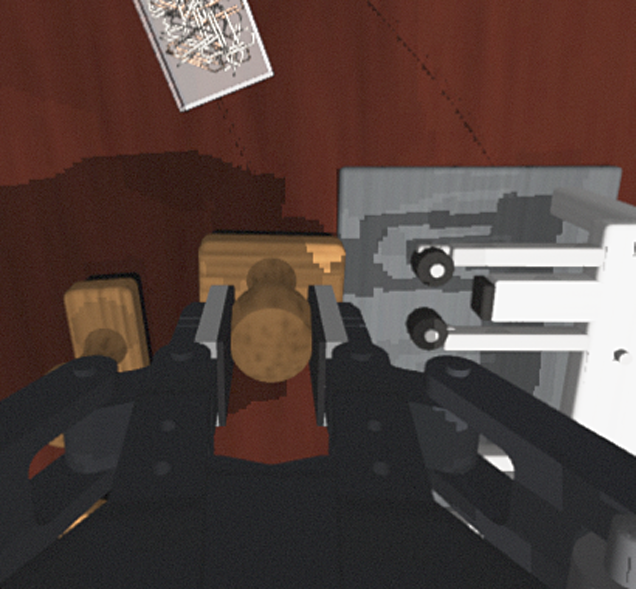

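apply_moves:
  claw: [0.0,0.0,0.0,0.0,0.0]
  xyz:
    - [0.0015,0.01,0]
    - [0,0.012,0]
    - [0,0.01,0]
    - [0,0.003,0]
    - [0,0,0]
  twist:
    - [0,0,0]
    - [0,0,0]
    - [0,0,0]
    - [0,0,0]
    - [0,0,0]

```text
clock: 26.3
position: [0.578, 0.0439, 0.0499]
tool_rot: [3.141, -0.0, 1.506]
force: [-0.2, -0.1, -0.7]
grip_width: 0.022
finger_force: 59.1
```

apply_moves:
  claw: [0.0,0.0,0.0,0.0]
  xyz:
    - [0,0.003,0]
    - [0,0.003,0]
    - [0,0.003,0]
    - [0,0,0]
  twist:
    - [0,0,0]
    - [0,0,0]
    - [0,0,0]
    - [0,0,0]

```text
clock: 26.7
position: [0.5858, 0.0433, 0.0494]
tool_rot: [-3.14, 0.0, 1.506]
force: [-4.1, 0.5, 1.2]
grip_width: 0.0218
finger_force: 59.7
```

apply_moves:
  claw: [0.0,0.0,0.0,0.0]
  xyz:
    - [0,0.003,0]
    - [0,0.003,0]
    - [0,0.003,0]
    - [0,0,0]
  twist:
    - [0,0,0]
    - [0,0,0]
    - [0,0,0]
    - [0,0,0]

```text
clock: 27.1
position: [0.5966, 0.0427, 0.0497]
tool_rot: [3.14, 0.0, 1.506]
force: [4.6, -0.2, -6.3]
grip_width: 0.0217
finger_force: 58.9
```

apply_moves:
  claw: [0.0,0.0,0.0]
  xyz:
    - [0,0.002,0]
    - [0,0,0]
    - [0,0,0]
  twist:
    - [0,0,0]
    - [0,0,0]
    - [0,0,0]

```text
clock: 27.4
position: [0.598, 0.0427, 0.0497]
tool_rot: [3.141, -0.0, 1.506]
force: [5.5, -0.5, -5.2]
grip_width: 0.0213
finger_force: 58.9
```

apply_moves:
  claw: [0.0,0.0,0.0]
  xyz:
    - [0,0.002,0]
    - [0,0,0]
    - [0,0,0]
  twist:
    - [0,0,0]
    - [0,0,0]
    - [0,0,0]

```text
clock: 27.7
position: [0.5991, 0.0426, 0.0496]
tool_rot: [-3.141, 0.0, 1.506]
force: [-1.9, -0.3, 1.7]
grip_width: 0.0217
finger_force: 60.0
```

apply_moves:
  claw: [0.045,0.045,0.045,0.045,0.045,0.045,0.045,0.045,0.045,0.045,0.045]
  xyz:
    - [0,0,0]
    - [0,0,0]
    - [0,0,-0.01]
    - [0,0,-0.04]
    - [0,0,-0.05]
    - [0,0,-0.05]
    - [-0.0097,-0.0322,0]
    - [-0.0097,-0.0322,0]
    - [-0.0097,-0.0322,0]
    - [-0.0097,-0.0322,0]
    - [0,0,0]
  twist:
    - [0,0,0]
    - [0,0,0]
    - [0,0,0]
    - [0,0,0]
    - [0,0,0]
    - [0,0,0]
    - [0,0,0]
    - [0,0,0]
    - [0,0,0]
    - [0,0,0]
    - [0,0,0]

```text
clock: 28.8
position: [0.4652, 0.0112, 0.2005]
tool_rot: [-3.141, -0.001, 1.504]
force: [0.2, 0.3, -0.4]
grip_width: 0.0449
finger_force: 0.0
```

```bash
python3 - <<'E'
from h import *
f=save('wrist','w10');plan(.468,.0122,.2,1.506)
print('px',w2px(f,[[.468,.0122,.063],[.443,-.098,.063],[.5978,.0423,.085]]).round())
print([(np.round(d['position'],3).tolist(),round(d['score'],2)) for d in bot.find_in('wrist','stamp_1')])
E
```

```text
t 28.9 pos [0.4674 0.0119 0.2007] rot [ 3.1407e+00 -1.0000e-03  1.5051e+00] w 0.045 F [0.3 0.7 0.5]
shift before turn [0.0004 0.0006 0.0007] turn [ 0.0009 -0.001  -0.0009] shift after turn [0.0004 0.0006 0.0007]
px [[328. 225.]
 [310. 332.]
 [481. 185.]]
[([0.442, -0.091, 0.026], 0.97), ([0.592, 0.041, 0.082], 0.69), ([0.464, 0.017, 0.025], 0.63)]
```

View pics/w10.png

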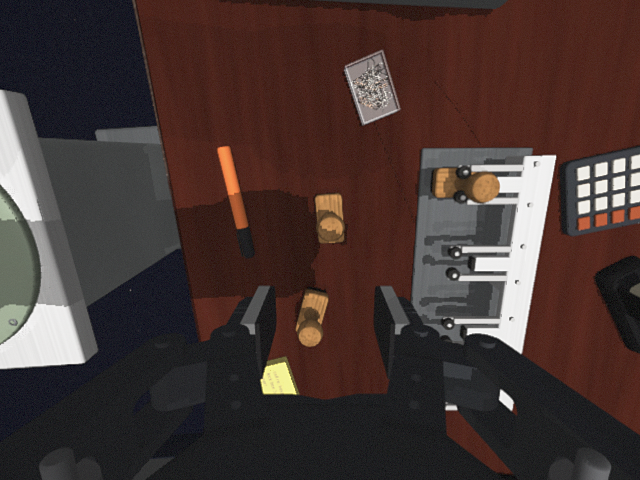

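apply_moves:
  claw: [0.045,0.045,0.045,0.045,0.045,0.045,0.045,0.0,0.0,0.0,0.0,0.0]
  xyz:
    - [-0.0014,0.002,0]
    - [0,0,0.05]
    - [0,0,0.05]
    - [0,0,0.04]
    - [0,0,0.02]
    - [0,0,0.0155]
    - [0,0,0]
    - [0,0,0]
    - [0,0,0]
    - [0,0,0]
    - [0,0,0]
    - [0,0,0]
  twist:
    - [0,0,0]
    - [0,0,0]
    - [0,0,0]
    - [0,0,0]
    - [0,0,0]
    - [0,0,0]
    - [0,0,0]
    - [0,0,0]
    - [0,0,0]
    - [0,0,0]
    - [0,0,0]
    - [0,0,0]
  force: 60

```text
clock: 30.1
position: [0.4711, 0.0108, 0.0249]
tool_rot: [3.14, -0.0, 1.506]
force: [1.1, -0.6, 9.2]
grip_width: 0.0221
finger_force: 59.5
```

apply_moves:
  claw: [0.0,0.0,0.0,0.0,0.0,0.0,0.0,0.0,0.0,0.0,0.0]
  xyz:
    - [0,0,-0.01]
    - [0,0,-0.03]
    - [0,0,-0.03]
    - [0,0,-0.03]
    - [-0.012,0.024,0]
    - [-0.012,0.024,0]
    - [-0.011,0.023,0]
    - [0,0,0.03]
    - [0,0,0.03]
    - [0,0,0.016]
    - [0,0,0]
  twist:
    - [0,0,0]
    - [0,0,0]
    - [0,0,0]
    - [0,0,0]
    - [0,0,0]
    - [0,0,0]
    - [0,0,0]
    - [0,0,0]
    - [0,0,0]
    - [0,0,0]
    - [0,0,0]

```text
clock: 31.2
position: [0.5376, -0.0289, 0.047]
tool_rot: [-3.139, 0.0, 1.506]
force: [0.3, 0.4, 0.2]
grip_width: 0.0218
finger_force: 59.0
```

```bash
cat > tm.py <<'E'
from h import *
f=bot.grab_frame('wrist')
r=cv2.imread('pics/w9.png');r=cv2.resize(r,(410,380),interpolation=cv2.INTER_AREA)[:,:,::-1]
def m(x0,y0,x1,y1,s=10):
    T=np.ascontiguousarray(r[y0:y1,x0:x1]);x0+=150;y0+=100;x1+=150;y1+=100
    S=np.ascontiguousarray(f['img'][y0-s:y1+s,x0-s:x1+s])
    q=cv2.matchTemplate(S,T,cv2.TM_CCOEFF_NORMED);_,v,_,l=cv2.minMaxLoc(q);return l[0]-s,l[1]-s,round(v,2)
print('knob shift px (2.3/mm, +v = -tool x)',m(145,190,205,250))
print('rollers shift',m(255,155,305,230,14))
E
python3 - <<'E'
from tm import *
plan(.538,-.029,.049,1.506)
E
```

```text
knob shift px (2.3/mm, +v = -tool x) (0, 1, 0.94)
rollers shift (-2, 3, 0.95)
t 31.2 pos [ 0.5384 -0.029   0.0483] rot [-3.1402e+00  3.0000e-04  1.5056e+00] w 0.0219 F [ 0.2 -0.1 -0.5]
shift before turn [-0.     -0.0004 -0.0007] turn [-0.0014  0.0003 -0.0004] shift after turn [-0.     -0.0004 -0.0007]
```

apply_moves:
  claw: [0.0,0.0,0.0,0.0,0.0,0.0,0.0,0.0,0.0]
  xyz:
    - [0.0006,0.01,-0.001]
    - [0,0.012,0]
    - [0,0.01,0]
    - [0,0.003,0]
    - [0,0.003,0]
    - [0,0.003,0]
    - [0,0.003,0]
    - [0,0,0]
    - [0,0,0]
  twist:
    - [0,0,0]
    - [0,0,0]
    - [0,0,0]
    - [0,0,0]
    - [0,0,0]
    - [0,0,0]
    - [0,0,0]
    - [0,0,0]
    - [0,0,0]

```text
clock: 32.15
position: [0.5823, -0.0312, 0.049]
tool_rot: [-3.141, 0.0, 1.506]
force: [-4.5, -0.6, -1.0]
grip_width: 0.0217
finger_force: 58.8
```

apply_moves:
  claw: [0.0,0.0,0.0,0.0,0.0,0.0]
  xyz:
    - [0,0.003,0]
    - [0,0.003,0]
    - [0,0.003,0]
    - [0,0.002,0]
    - [0,0,0]
    - [0,0,0]
  twist:
    - [0,0,0]
    - [0,0,0]
    - [0,0,0]
    - [0,0,0]
    - [0,0,0]
    - [0,0,0]

```text
clock: 32.75
position: [0.5947, -0.0319, 0.0493]
tool_rot: [3.14, 0.0, 1.506]
force: [5.6, -1.4, -4.2]
grip_width: 0.0218
finger_force: 59.6
```

apply_moves:
  claw: [0.0,0.0,0.0]
  xyz:
    - [0,0.0015,0]
    - [0,0,0]
    - [0,0,0]
  twist:
    - [0,0,0]
    - [0,0,0]
    - [0,0,0]

```text
clock: 33.05
position: [0.5951, -0.0319, 0.0492]
tool_rot: [-3.141, 0.0, 1.506]
force: [-2.0, -1.6, 1.2]
grip_width: 0.0218
finger_force: 59.5
```

apply_moves:
  claw: [0.045,0.045,0.045,0.045,0.045,0.045,0.045,0.045,0.045,0.045,0.045,0.045,0.045]
  xyz:
    - [0,0,0]
    - [0,0,0]
    - [0,0,-0.01]
    - [0,0,-0.04]
    - [0,0,-0.05]
    - [0,0,-0.05]
    - [-0.019,-0.0367,0]
    - [-0.019,-0.0367,0]
    - [-0.019,-0.0367,0]
    - [-0.019,-0.0367,0]
    - [0,0,0]
    - [0,0,0]
    - [0,0,0]
  twist:
    - [0,0,0]
    - [0,0,0]
    - [0,0,0]
    - [0,0,0]
    - [0,0,0]
    - [0,0,0]
    - [0,0,0]
    - [0,0,0]
    - [0,0,0]
    - [0,0,0]
    - [0,0,0.116]
    - [0,0,0.116]
    - [0,0,0]

```text
clock: 34.35
position: [0.444, -0.0983, 0.1999]
tool_rot: [3.141, -0.001, 1.271]
force: [0.1, -0.1, -0.1]
grip_width: 0.0451
finger_force: 0.0
```

```bash
python3 - <<'E'
from h import *
a=cv2.imread('pics/w10.png');f=bot.grab_frame('wrist')
T=a[211:245,314:347][:,:,::-1]  # B knob; now look for C knob
S=f['img'][190:265,285:365]
q=cv2.matchTemplate(np.ascontiguousarray(S),np.ascontiguousarray(T),cv2.TM_CCOEFF_NORMED);_,v,_,l=cv2.minMaxLoc(q)
c=(285+l[0]+17,190+l[1]+18);print(c,v,px2w(f,c,.063))
print(bot.find_in('wrist','stamp_1'))
plan(*px2w(f,c,.063)[:2],.025,1.274)
E
```

```text
(325, 230) 0.832651674747467 [ 0.44309842 -0.10168582  0.063     ]
[{'position': [0.4442, -0.0912, 0.0265], 'score': 0.64}, {'position': [0.5934, 0.0351, 0.0481], 'score': 0.64}, {'position': [0.5858, -0.0338, 0.0546], 'score': 0.56}]
t 34.5 pos [ 0.4441 -0.0981  0.1995] rot [ 3.1411e+00 -2.0000e-04  1.2776e+00] w 0.0454 F [-0.9  0.8  0.1]
shift before turn [-0.0038  0.      0.1745] turn [ 0.0005 -0.0002  0.0036] shift after turn [-3.700e-03  1.000e-04  1.745e-01]
```

apply_moves:
  claw: [0.045,0.045,0.045,0.045,0.045,0.045,0.045,0.0,0.0,0.0,0.0,0.0]
  xyz:
    - [-0.002,0,0]
    - [0,0,0.05]
    - [0,0,0.05]
    - [0,0,0.04]
    - [0,0,0.02]
    - [0,0,0.0145]
    - [0,0,0]
    - [0,0,0]
    - [0,0,0]
    - [0,0,0]
    - [0,0,0]
    - [0,0,0]
  twist:
    - [0,0,0]
    - [0,0,0]
    - [0,0,0]
    - [0,0,0]
    - [0,0,0]
    - [0,0,0]
    - [0,0,0]
    - [0,0,0]
    - [0,0,0]
    - [0,0,0]
    - [0,0,0]
    - [0,0,0]
  force: 60

```text
clock: 35.65
position: [0.4439, -0.1003, 0.0255]
tool_rot: [3.14, -0.0, 1.274]
force: [-1.3, -1.1, 9.8]
grip_width: 0.0218
finger_force: 59.3
```

apply_moves:
  claw: [0.0,0.0,0.0,0.0,0.0]
  xyz:
    - [0,0,-0.01]
    - [0,0,-0.03]
    - [0,0,-0.03]
    - [0,0,-0.03]
    - [0,0,0]
  twist:
    - [0,0,0]
    - [0,0,0]
    - [0,0,0]
    - [0,0,-0.114]
    - [0,0,-0.114]

```text
clock: 36.15
position: [0.445, -0.1003, 0.1285]
tool_rot: [3.136, 0.0, 1.506]
force: [-0.4, -0.0, -1.4]
grip_width: 0.0219
finger_force: 59.1
```

```bash
python3 - <<'E'
from tm import *
plan(.533,-.1036,.125,1.506)
E
```

```text
knob shift px (2.3/mm, +v = -tool x) (0, -3, 0.92)
rollers shift (8, -11, 0.42)
t 36.2 pos [ 0.4444 -0.1     0.1271] rot [ 3.1375e+00 -1.0000e-04  1.5145e+00] w 0.0219 F [ 0.6  0.5 -0.7]
shift before turn [0.0014 0.0886 0.0025] turn [ 0.0041 -0.0001  0.0085] shift after turn [0.0022 0.0886 0.0021]
```

apply_moves:
  claw: [0.0,0.0,0.0,0.0,0.0,0.0,0.0]
  xyz:
    - [0.002,0.03,0]
    - [0,0.03,0]
    - [0,0.0286,0]
    - [0,0,0.03]
    - [0,0,0.03]
    - [0,0,0.016]
    - [0,0,0]
  twist:
    - [0,0,0]
    - [0,0,0]
    - [0,0,0]
    - [0,0,0]
    - [0,0,0]
    - [0,0,0]
    - [0,0,0]

```text
clock: 36.9
position: [0.5303, -0.1041, 0.047]
tool_rot: [-3.138, 0.0, 1.5]
force: [-0.4, -0.0, -0.3]
grip_width: 0.0218
finger_force: 59.1
```

```bash
python3 - <<'E'
from tm import *
plan(.533,-.1036,.049,1.506)
E
```

```text
knob shift px (2.3/mm, +v = -tool x) (0, -2, 0.94)
rollers shift (3, 2, 0.96)
t 37.0 pos [ 0.5311 -0.1043  0.0483] rot [-3.1397e+00  2.0000e-04  1.5002e+00] w 0.0219 F [-0.   0.3 -0.6]
shift before turn [ 0.0008  0.0018 -0.0007] turn [-0.0019  0.0002 -0.0058] shift after turn [ 0.0008  0.0018 -0.0007]
```

apply_moves:
  claw: [0.0,0.0,0.0,0.0,0.0,0.0,0.0,0.0,0.0]
  xyz:
    - [0,0.01,-0.001]
    - [0,0.012,0]
    - [0,0.012,0]
    - [0,0.003,0]
    - [0,0.003,0]
    - [0,0.003,0]
    - [0,0.003,0]
    - [0,0,0]
    - [0,0,0]
  twist:
    - [0,0,-0.006]
    - [0,0,0]
    - [0,0,0]
    - [0,0,0]
    - [0,0,0]
    - [0,0,0]
    - [0,0,0]
    - [0,0,0]
    - [0,0,0]

```text
clock: 37.85
position: [0.5771, -0.1074, 0.0496]
tool_rot: [-3.141, 0.0, 1.507]
force: [-5.5, -0.7, 2.6]
grip_width: 0.0216
finger_force: 59.2
```

apply_moves:
  claw: [0.0,0.0,0.0,0.0,0.0,0.0,0.0]
  xyz:
    - [0,0.003,0]
    - [0,0.003,0]
    - [0,0.003,0]
    - [0,0.002,0]
    - [0,0.0015,0]
    - [0,0,0]
    - [0,0,0]
  twist:
    - [0,0,0]
    - [0,0,0]
    - [0,0,0]
    - [0,0,0]
    - [0,0,0]
    - [0,0,0]
    - [0,0,0]

```text
clock: 38.55
position: [0.5903, -0.1081, 0.0497]
tool_rot: [3.141, 0.0, 1.508]
force: [0.6, -1.6, 0.5]
grip_width: 0.0218
finger_force: 59.4
```

apply_moves:
  claw: [0.0,0.0,0.0]
  xyz:
    - [0,0.001,0]
    - [0,0,0]
    - [0,0,0]
  twist:
    - [0,0,0]
    - [0,0,0]
    - [0,0,0]

```text
clock: 38.85
position: [0.5906, -0.1081, 0.0496]
tool_rot: [-3.14, -0.0, 1.508]
force: [-4.3, -1.8, 4.6]
grip_width: 0.0215
finger_force: 59.5
```

apply_moves:
  claw: [0.045,0.045,0.045,0.045,0.045,0.045,0.045,0.045,0.045,0.045,0.045,0.045,0.045]
  xyz:
    - [0,0,0]
    - [0,0,0]
    - [0,0,-0.01]
    - [0,0,-0.04]
    - [0,0,-0.05]
    - [0,0,-0.05]
    - [0.02,-0.04,-0.02]
    - [0.02,-0.04,-0.02]
    - [0.02,-0.04,-0.02]
    - [0,-0.04,-0.02]
    - [0,-0.04,0]
    - [0,0,0]
    - [0,0,0]
  twist:
    - [0,0,0]
    - [0,0,0]
    - [0,0,0]
    - [0,0,0]
    - [0,0,0]
    - [0,0,0]
    - [0,0,0]
    - [0,0,0]
    - [0,0,0]
    - [0,0,0]
    - [0,0,0]
    - [0,0,0]
    - [0,0,0]

```text
clock: 40.15
position: [0.3955, -0.0354, 0.2807]
tool_rot: [3.139, -0.001, 1.508]
force: [0.1, -0.5, -0.7]
grip_width: 0.0449
finger_force: 0.0
```

```bash
python3 - <<'E'
from h import *
g=bot.grab_frame('side');t=bot.grab_frame('top')
a=cv2.resize(g['img'][125:345,235:400],(450,600),interpolation=cv2.INTER_CUBIC)
b=cv2.resize(t['img'][150:310,140:430],(350,193),interpolation=cv2.INTER_CUBIC)
w=bot.grab_frame('wrist')
p=np.zeros((600,800,3),np.uint8);p[:,:450]=a;p[:193,450:]=b;p[200:462,450:]=cv2.resize(w['img'],(350,262),interpolation=cv2.INTER_AREA)
cv2.imwrite('pics/end.png',p[:,:,::-1])
for c in('side','top','wrist'):
  for q in('stamp_1','carton'):print(c,q,[(np.round(d['position'],3).tolist(),round(d['score'],2)) for d in bot.find_in(c,q)])
plan(0,0,0,0)
E
```

```text
side stamp_1 [([0.589, -0.112, 0.055], 0.63), ([0.591, -0.044, 0.048], 0.59), ([0.593, 0.036, 0.048], 0.54)]
side carton [([0.58, 0.251, 0.09], 0.56)]
top stamp_1 []
top carton [([0.573, 0.257, 0.092], 0.67)]
wrist stamp_1 [([0.584, -0.03, 0.05], 0.62), ([0.589, 0.038, 0.066], 0.58), ([0.581, -0.104, 0.049], 0.56)]
wrist carton []
t 40.6 pos [ 0.3955 -0.0357  0.2794] rot [-3.1410e+00  4.0000e-04  1.5076e+00] w 0.045 F [0.6 0.6 0.2]
shift before turn [ 0.0107 -0.3968  0.2796] turn [-2.0000e-04  7.0000e-04  1.5076e+00] shift after turn [-0.3955 -0.0357  0.2794]
```

View pics/end.png

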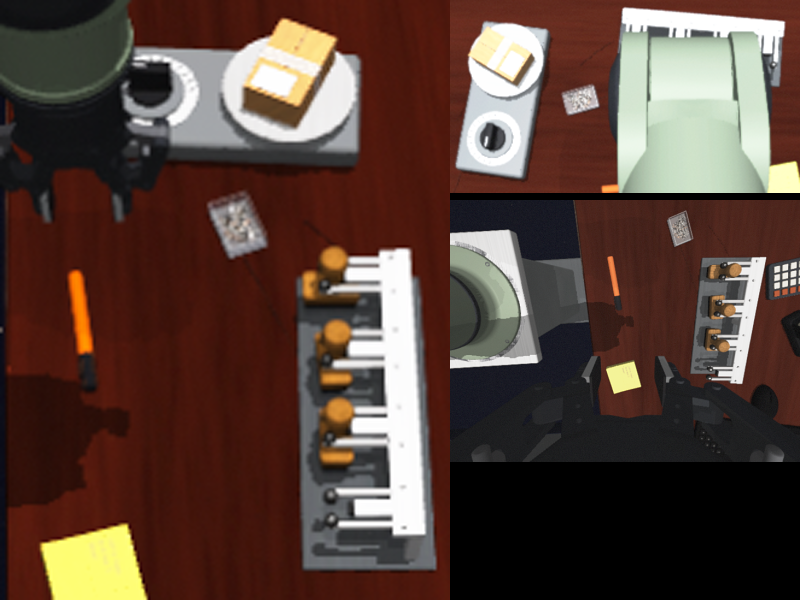

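```bash
python3 -c "
from workcell import bot
print(bot.job_done())"
```

```text
the job is handed in; nothing more can be done
None
```

The job is handed in, with no verdict shown: the reset knob is turned back to its zero stop, the carton sits centred on the pan to within about 2 mm, and the three stamps on the desk hang upright in clips 1 to 3.

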